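# Refit a keyed mixer spindle in its pulley hub and hold it home

### The job

Refit the bench mixer's spindle: lift the T-headed steel spindle up off the fork of the support stand, enter its shaft in the bore of the big toothed pulley on the drive unit, and turn it until its key slips into the keyway. Then press it down against the spring in the bore until its collar sits flush on the hub, and finish while still holding it pressed home there, so that a colleague can tighten the set screw. Leave the hex key, the screwdriver, the screw tray and the cover-glass box where they are.

Things in the scene. Friction and masses are not known exactly. Their poses are not given: they have to be found in the camera images.
- spindle_grip (a point): Centre of the cross-arm (T-head) of the loose spindle, plain steel, 0.24 to 0.38 kg, hanging upright. The arm is 14 mm wide (its x), 104 mm long (its y), 16 mm high, with flat sides to grip across x near the middle; two pins 8 mm thick rise 8 mm from its top, 44 mm either side of the middle. z is up along the shaft (20 mm thick), whose chamfered end lies 106 mm below this point.
- spindle_key (a point): Centre of the spindle's key: a dark steel bar 6 mm wide and 24 mm long that stands 5 mm proud of the shaft's -x side. The key's lower end is 12 mm above the shaft's end, so the shaft enters a bore 12 mm before the key meets the hub face. Axes as the spindle's; this point lies 11 mm from the shaft's axis and 82 mm below the centre of the cross-arm.
- spindle_collar (a point): Centre of the underside of the spindle's collar (34 mm in diameter, 6 mm thick), on the shaft's axis, 64 mm below the centre of the cross-arm; the shaft goes on 42 mm below it. Axes as the spindle's: the key is on the -x side, z is up.
- stand: Heavy fixed stand; origin on the bench below the hanging spindle. Foot 130 x 100 mm; rod 200 mm high at x = +74 mm. The level fork's prongs run along x at y = +-38 mm, 8 mm thick, tops at z = 150 mm, from a yoke at x = +64 to tips at x = -26 turned up 12 mm. The arm lies across the prongs, key towards the open -x end; lifted straight up, shaft and collar pass between the prongs.
- drive_unit: The fixed drive unit of a bench mixer with its cover and belt off: a grey and aluminium box 124 mm (its x) by 204 mm (its y, from -68 to +136 mm), its deck 40 mm above the bench. The origin is on the bench under the axis of the big pulley; a small motor pulley stands on the deck at y = +96 mm, its shaft's end 71 mm above the bench.
- hub_mouth (a point): Centre of the bore's mouth, in the top face (92 mm above the bench) of the hub (44 mm in diameter) of the big toothed pulley (93 mm). The bore, 21.6 mm in diameter, runs straight down; z is up. The keyway, a slot 8.5 mm wide reaching 16.5 mm from the axis, is on the bore's -x side. The pulley turns about z but stiffly (0.12 N m): a key riding on the hub face slides round on it.
- spring_seat (a joint): How far (m) the spring-loaded seat at the bottom of the bore is pressed down: 0 free, its top then 35.5 mm below the hub face; 0.0065 when the spindle's collar rests on the hub. It pushes back with 6 N at first and 10 N at 0.0065, more than the spindle weighs, so the spindle stands proud unless it is held down.
- hex_key: A small loose hex key, 24 x 62 x 7 mm, lying in front of the drive unit. Leave it.
- screw_tray: A small round loose tray of screws, 70 mm across and 9 mm high, behind the drive unit. Leave it.
- driver_a: A small loose precision screwdriver, 91 mm long and 11 mm thick, behind the drive unit. Leave it.
- cover_glass_box: A small loose box, 31 x 41 x 18 mm, beside the support stand. Leave it.
Things that resemble listed ones, but are neither listed nor needed, are in the scene too. What is shaped like the part that bears spindle_grip but orange or pink is not meant.

How it is judged (in metres and radians):
On the way, in this order (a step that is already met when the one before it is completed fails the run):
1. The spindle is lifted off the fork: gripped, more than 15 mm above where it hung and clear of the stand (z of spindle_grip in the frame of stand above 0.173 m and contact force between spindle and stand below 0.05 N and contact force between the fingers and spindle above 1 N), for 0.1 s.
2. The shaft is in the bore and the key has slipped into the keyway (collar within 24 mm of the hub face) (z of spindle_collar in the frame of hub_mouth below 0.024 m and horizontal distance between spindle_collar and hub_mouth below 0.004 m and angle between the x axis of spindle_collar and the x axis of hub_mouth, either way round below 0.25 rad), for 0.1 s.
At the end, for the whole second after the job is handed in: The spindle stands in the hub with its key in the keyway, upright and centred (3 mm), its collar within 1.5 mm of the hub face and the spring seat pressed down more than 4.5 mm, at rest, and the fingers are still holding it pressed there (z of spindle_collar in the frame of hub_mouth below 0.0015 m and horizontal distance between spindle_collar and hub_mouth below 0.003 m and angle between the z axis of spindle_collar and the z axis of hub_mouth, either way round below 0.06 rad and angle between the x axis of spindle_collar and the x axis of hub_mouth, either way round below 0.25 rad and value of joint spring_seat above 0.0045 m and contact force between the fingers and spindle above 2 N and contact force between spindle and stand below 0.05 N and linear speed of spindle below 0.02 m/s); the arm keeps its last pose, push and grip.
It fails at once if a bystander (hex key, screw tray, screwdriver, cover-glass box) is moved more than 20 mm (distance of any of hex_key, screw_tray, driver_a, cover_glass_box from where it was at the start of the episode above 0.02 m).
It also fails if it takes over 45 s, if anything falls off the work surface, if the arm or the gripper's body presses on something with over 40 N, if the wrist force passes 120 N, or if a joint passes its speed limit or range.

### The arm

A 6-joint arm with a two-finger parallel gripper is mounted at the origin on a cart in front of the work surface, level with it; the furniture and walls round the work are solid. World frame = base frame: x ahead of the robot, y to its left, z up, the work surface at z = 0. Lengths are in mm, angles in rad, forces in N, time in s.
With the tool pointing down it reaches from about 400 to 925 mm from the base axis. Payload 3.4 kg.
Tool frame: the origin (TCP) lies on the centre line of the jaws, within the pads' length; the fingertips stand 22 mm ahead of it and the grasp point (between the pads) lies 3 mm ahead of it; z points along the fingers, y is the line along which they close (so a half turn about z gives the same grasp; the last joint's range is limited). The gripper opens to 85 mm and grips with 20 to 120 N. Pads are 22 mm wide; open, the fingers measure 114 mm over their backs; the gripper's body (76 mm by 85 mm) begins 54 mm behind the grasp point. The pads swing forward as they close: fully open they stand 13 mm farther back than shut.
Start: joints at [1.23, 0.307, 1.506, -0, 1.328, -0.073], TCP at [151.62, 554.655, 253.305] pointing down, gripper open.
Joint ranges: [-3.12, 3.12], [-1.05, 2.28], [0.14, 2.33], [-1.42, 4.57], [0.1, 2.73], [-2.68, 2.68]. Speed limits (rad/s): [2.57, 2.57, 3.14, 3.14, 3.14, 3.14].

### API

Orientations are given as a 3x3 rotation matrix whose columns are the frame's x, y, z axes.
In Python, from cell import env gives the robot as it stands. Calls block until the motion is done:
- env.movep(position, orientation): joint-space move of the TCP to a pose.
- env.move_straight(position, rot=None, v=150, stop_force=None): straight line of the TCP; rot=None keeps the orientation; v is the mean speed in mm/s. With stop_force (N) it stops when the force on the tool has changed by that much, and returns True; else False.
- env.goto_joints(angles): joint-space move.
- env.command_gripper(opening, force=None): finger opening in mm; force is the grip in N (None keeps the last); returns when the fingers have stopped.
- env.pause(seconds).
- env.inverse_kinematics(position, orientation): joint angles nearest the present ones, or None.
- env.capture(name): name is "scene" or "top" or "wrist"; returns a dict with "pixels" (400x640x3 uint8, blue, green, red), "depth" (400x640 float32, mm along the optical axis (not along the pixel's ray), 0 where there is no reading), "fovy" (degrees; the focal length in pixels is half the picture's height over the tangent of half this angle, whatever the lens; pixels are square), "cx", "cy" (the principal point, pixels), "origin" and "attitude" of the camera in the world; the wrist camera has in their place "mount" (4x4, takes a point from camera to tool coordinates, whose origin is the TCP and whose axes are the flange's). Camera axes: x right, y down, z forward; pixel columns grow to the right and rows downward; lengths in mm; the calibration is good to about 2 mm. A picture is of the moment at which its call begins: read the wrist's pose just before it.
A pose or a line that the arm cannot do raises env.PlanningError and nothing moves.
- env.close_job(): hands the job in; it is judged then, once.
Readings, each from a call of its own:
- env.get_t(): time.
- env.get_q(): joint angles.
- env.get_dq(): joint speeds.
- env.get_effort(): joint torques, N m.
- env.get_tcp_pos(): TCP position.
- env.get_tcp_rot(): TCP orientation.
- env.get_ft_force(): force on the tool from outside, world axes, zero at the start.
- env.get_moment(): the same for the moment, N m.
- env.get_grip_width(): finger opening in mm.
- env.get_grasp_force(): force on a finger pad.
Only numpy, scipy, OpenCV 4.12 (cv2) and the standard library are available. Lean on these libraries where they do the work, as an engineer would, in place of code of your own. Each camera call takes 0.05 s, during which the arm holds its last target. There are 200 camera calls.

## Working session

There is one attempt and no reset: what is moved stays moved. The work goes in short steps, each a Python script; the robot and the scene stay as the last script left them, time stands still between calls to the robot, and variables do not carry over. Pictures are saved under pics/ and viewed, at most 10 in all, crops included, and the job is handed in when it is done.

```bash
mkdir -p pics; cat > h.py <<'E'
import numpy as np, cv2
from cell import env
def cap(n):
    if n=="wrist":
        p=np.array(env.get_tcp_pos());R=np.array(env.get_tcp_rot())
    c=env.capture(n)
    if n=="wrist":
        T=np.eye(4);T[:3,:3]=R;T[:3,3]=p;T=T@np.array(c["mount"])
        c["origin"]=T[:3,3];c["attitude"]=T[:3,:3]
    c["f"]=200/np.tan(np.radians(c["fovy"])/2)
    return c
def cloud(c):
    v,u=np.mgrid[:400,:640];d=c["depth"]
    P=np.stack([(u-c["cx"])*d/c["f"],(v-c["cy"])*d/c["f"],d],-1)
    W=P@np.array(c["attitude"]).T+np.array(c["origin"]); W[d<=0]=np.nan
    return W
def proj(c,p):
    q=np.array(c["attitude"]).T@(np.array(p)-np.array(c["origin"]))
    return c["cx"]+c["f"]*q[0]/q[2],c["cy"]+c["f"]*q[1]/q[2]
E
python3 - <<'E'
from h import *
import pickle
for n in ["scene","top"]:
    c=cap(n);cv2.imwrite(f"pics/{n}0.png",c["pixels"]);pickle.dump(c,open(n+".pkl","wb"))
    print(n,c["origin"],c["attitude"],c["f"])
E
```

```text
scene [  50.0146603  -312.20004281  840.1253489 ] [[ 0.71643422 -0.53544236  0.44723984]
 [-0.69765174 -0.5480049   0.46148962]
 [-0.00201147 -0.64264462 -0.76616177]] 404.0730605106786
top [ 320.72047163  145.49868098 1084.37872508] [[ 0.02264105 -0.98196893  0.18768165]
 [-0.99921775 -0.02831521 -0.02760692]
 [ 0.03242338 -0.18690978 -0.98184187]] 385.59430976474226
```

View pics/scene0.png

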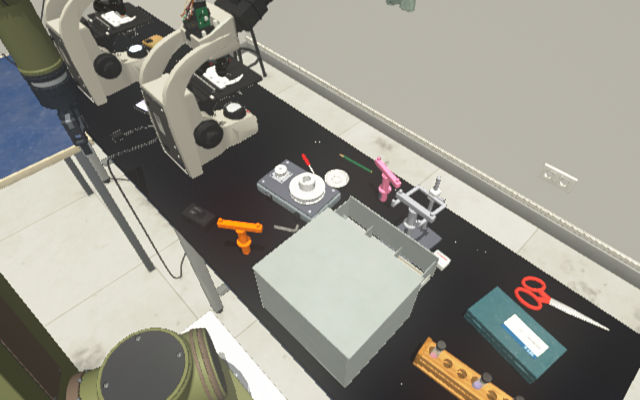

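View pics/top0.png

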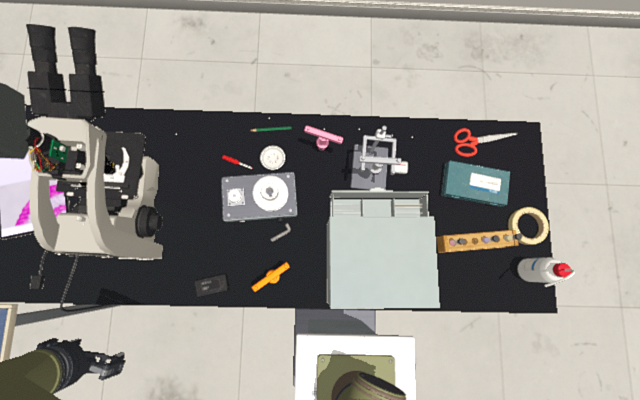

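Candidates for the spindle, by pixel in the top picture: steel T on the stand at (380,155), pink T at (323,135), orange T at (270,277). The grey steel one on the fork fits the description. The drive unit is at (260,195), with its big pulley at (270,192), and a tall grey cabinet stands at (383,250). Next is one close crop of the stand and the hub.

```bash
python3 - <<'E'
from h import *
import pickle
t=pickle.load(open("top.pkl","rb"));s=pickle.load(open("scene.pkl","rb"))
cr=lambda c,x,y:cv2.resize(c["pixels"][y:y+75,x:x+100],(400,300),interpolation=cv2.INTER_CUBIC)
cv2.imwrite("pics/crop1.png",np.vstack([np.hstack([cr(t,335,118),cr(t,215,160)]),np.hstack([cr(s,370,165),cr(s,255,150)])]))
for n,c,pts in [("t",t,[(380,155),(368,155),(395,155),(271,190),(268,191),(235,196),(405,168),(368,180),(383,203),(383,250),(332,220),(425,200),(225,215),(295,215),(225,175),(295,178)]),("s",s,[(306,184),(418,200),(345,240)])]:
    W=cloud(c)
    for u,v in pts: print(n,u,v,W[v,u].round(0))
W=cloud(t)
print("cabinet",[np.nanpercentile(W[195:300,330:440,i],[1,50,99]).round() for i in range(3)])
E
```

```text
t 380 155 [653. -70.  12.]
t 368 155 [652. -35.  12.]
t 395 155 [612. -81. 150.]
t 271 190 [531. 237.  58.]
t 268 191 [529. 246.  52.]
t 235 196 [509. 331.  68.]
t 405 168 [ 615. -141.   17.]
t 368 180 [578. -35.  10.]
t 383 203 [497. -61.  92.]
t 383 250 [371. -44. 169.]
t 332 220 [439.  78. 170.]
t 425 200 [ 498. -155.  146.]
t 225 215 [461. 360.  41.]
t 295 215 [467. 170.  33.]
t 225 175 [582. 375.   4.]
t 295 178 [580. 175.  -0.]
s 306 184 [509. 228.  92.]
s 418 200 [743.  34.   2.]
s 345 240 [409.  -1. 175.]
cabinet [array([259., 378., 528.]), array([-235.,  -50.,   79.]), array([ -2., 170., 174.])]
```

View pics/crop1.png

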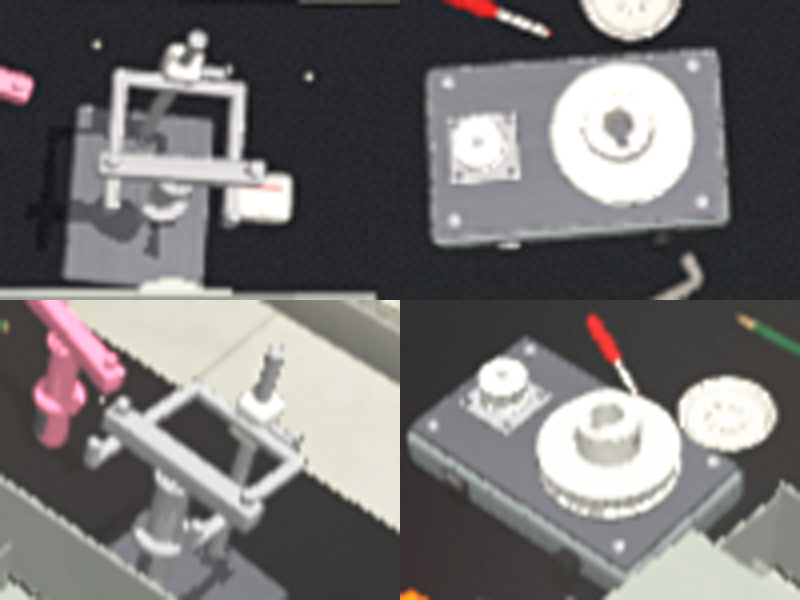

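```bash
cat >> h.py <<'E'
def ray(c,u,v,z):
    d=np.array(c["attitude"])@np.array([(u-c["cx"])/c["f"],(v-c["cy"])/c["f"],1])
    o=np.array(c["origin"]); return o+d*(z-o[2])/d[2]
def R(a):  # tool down, tool y along spindle x at world angle a
    y=np.array([np.cos(a),np.sin(a),0]);z=np.array([0,0,-1.]);return np.stack([np.cross(y,z),y,z],1)
E
python3 - <<'E'
from h import *
import pickle
t=pickle.load(open("top.pkl","rb"));s=pickle.load(open("scene.pkl","rb"))
A=ray(t,335+105/4,118+163/4,166);B=ray(t,335+262/4,118+172/4,166)
print("T",A,B,(A+B)/2,np.linalg.norm(A-B))
H=ray(t,215+620/4-100,160+127/4,92);M=ray(t,215+480/4-100,160+142/4,71)
print("hub top",H,M, ray(s,255+(605-400)/4,150+(415-300)/4,92))
print(env.get_tcp_rot())
for p in [(520,237,250),(605,-65,280)]:
    for a in [0,np.pi]: print(p,a,env.inverse_kinematics(p,R(a)))
E
```

```text
T [594.13343525   7.75650514 166.        ] [591.4794147  -90.26376215 166.        ] [592.80642498 -41.25362851 166.        ] 98.05619115760692
hub top [518.84925309 236.39352408  92.        ] [510.1672188  330.59129196  71.        ] [521.51880179 241.65904279  92.        ]
[[-9.64628501e-01  2.63612334e-01 -6.26185609e-04]
 [ 2.63613044e-01  9.64626862e-01 -1.78351072e-03]
 [ 1.33880034e-04 -1.88549597e-03 -9.99998213e-01]]
(520, 237, 250) 0 [ 3.53728311e-01  3.04404322e-01  1.51879346e+00 -4.44089210e-16
  1.31839487e+00  3.53728311e-01]
(520, 237, 250) 3.141592653589793 None
(605, -65, 280) 0 [-1.76436136e-01  3.35446236e-01  1.39354614e+00 -4.44089210e-16
  1.41260028e+00 -1.76436136e-01]
(605, -65, 280) 3.141592653589793 None
```

```bash
python3 - <<'E'
from h import *
import pickle
print(env.get_t())
env.movep([520,238,250],R(0));env.pause(.2)
c=cap("wrist");pickle.dump(c,open("wh.pkl","wb"));a=c["pixels"]
print(np.array(c["mount"]).round(2),c["f"],proj(c,[520,238,92]))
env.movep([592,-41,300],R(0));env.pause(.2)
c=cap("wrist");pickle.dump(c,open("ws.pkl","wb"));print(proj(c,[592,-41,166]))
cv2.imwrite("pics/w1.png",cv2.resize(np.vstack([a,c["pixels"]]),(480,600),interpolation=cv2.INTER_AREA))
print(env.get_t())
E
```

```text
0.1
[[  -0.     -0.96   -0.27   68.36]
 [   1.     -0.     -0.     -0.52]
 [   0.     -0.27    0.96 -120.23]
 [   0.      0.      0.      1.  ]] 327.40956387197843 (np.float64(320.90734258704305), np.float64(189.3018006388421))
(np.float64(320.773725935067), np.float64(197.43690025072394))
3.4917
```

View pics/w1.png

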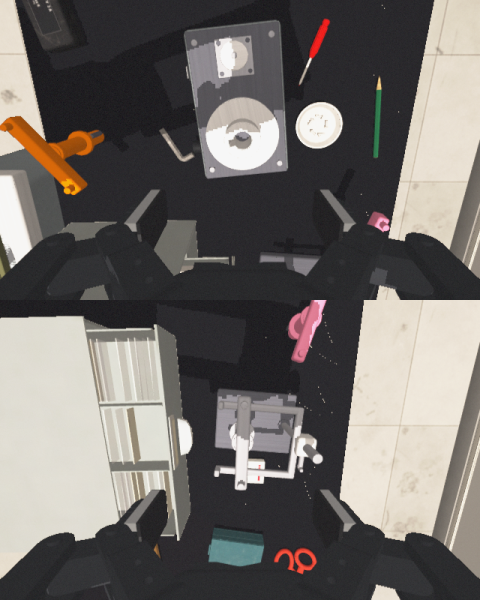

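The wrist pictures show the hub near (320,180) and the T-arm along column ~322, rows 130–250 (full-size pixels). I'll measure both in enlarged crops.

```bash
python3 - <<'E'
from h import *
import pickle
h=pickle.load(open("wh.pkl","rb"));s=pickle.load(open("ws.pkl","rb"))
a=cv2.resize(h["pixels"][140:220,280:360],(400,400),interpolation=cv2.INTER_CUBIC)
b=s["pixels"][125:260,270:405][:, :];b=cv2.resize(b,(400,400),interpolation=cv2.INTER_CUBIC)
cv2.imwrite("pics/w2.png",np.hstack([a,b]))
W=cloud(s)
m=(W[...,2]>158)&(abs(W[...,0]-592)<25)&(abs(W[...,1]+41)<65)
P=W[m];print(len(P),P[:,2].max(),np.median(P[:,2]))
v,u=np.where(m);print("px rect",cv2.minAreaRect(np.stack([u,v],1).astype(np.float32)))
print("world rect",cv2.minAreaRect(P[:,:2].astype(np.float32)))
W=cloud(h);m=(W[...,2]>86)&(np.hypot(W[...,0]-520,W[...,1]-238)<40);P=W[m]
print("hub",len(P),np.median(P[:,2]),cv2.minEnclosingCircle(P[:,:2].astype(np.float32)))
E
```

```text
13417 374.8566493791808 360.68796679397326
px rect ((324.5, 264.0), (270.0, 271.0), 90.0)
world rect ((592.0166625976562, -38.66039276123047), (49.98295974731445, 103.03297424316406), 0.030780306085944176)
hub 19097 311.30952630808235 ((520.0658569335938, 239.68939208984375), 39.948974609375)
```

View pics/w2.png

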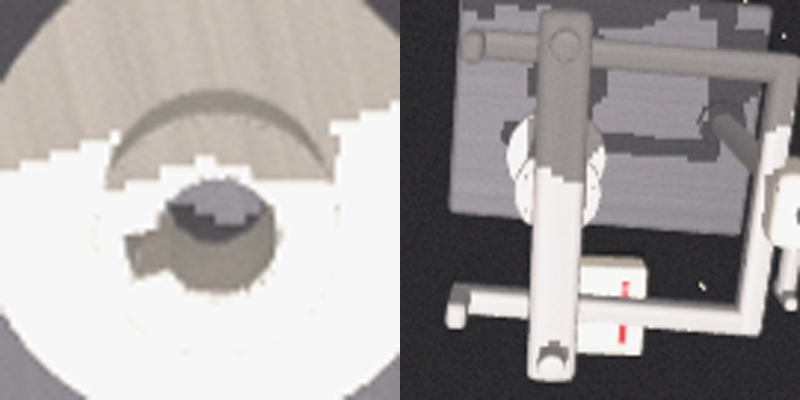

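```bash
cat >> h.py <<'E'
def rect(c,x0,y0,half,z,n=400):  # top-down: right=+x, up=+y
    w=[(x0-half,y0+half,z),(x0+half,y0+half,z),(x0+half,y0-half,z),(x0-half,y0-half,z)]
    src=np.float32([proj(c,p) for p in w]);dst=np.float32([(0,0),(n,0),(n,n),(0,n)])
    im=cv2.warpPerspective(c["pixels"],cv2.getPerspectiveTransform(src,dst),(n,n),flags=cv2.INTER_CUBIC)
    k=n/(2*half)
    for i in range(-int(half//10),int(half//10)+1):
        q=int(n/2+i*10*k);col=(0,255,0) if i else (0,0,255)
        cv2.line(im,(q,0),(q,n),col,1);cv2.line(im,(0,q),(n,q),col,1)
    return im
E
python3 - <<'E'
from h import *
import pickle
h=pickle.load(open("wh.pkl","rb"));s=pickle.load(open("ws.pkl","rb"))
cv2.imwrite("pics/w3.png",np.hstack([rect(h,520,238,25,92),rect(s,592,-41,60,166)]))
E
```

```text
(no output)
```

View pics/w3.png

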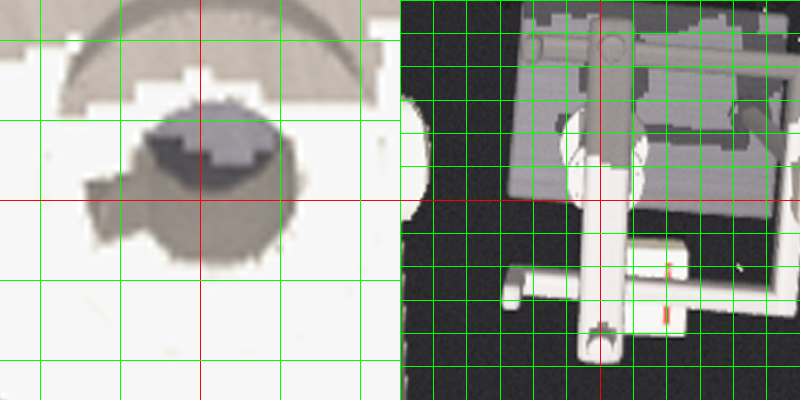

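The rectified views give these estimates:

| Item | Centre (x, y) | Angle |
|---|---|---|
| Bore | (521.5, 240.5) | Keyway about +0.26 rad |
| T-arm | (593.6, −37.5) | About −0.03 rad |

The steel T on the fork is confirmed, so I'll grasp it high on the arm, because the 20 mm shaft sits just below.

```bash
python3 - <<'E'
from h import *
import pickle
a=-0.028
env.command_gripper(50)
env.move_straight([593.6,-37.5,230],R(a))
print(env.move_straight([593.6,-37.5,174],v=60,stop_force=8),env.get_tcp_pos(),env.get_ft_force())
env.command_gripper(0,80)
print("grip",env.get_grip_width(),env.get_grasp_force(),env.get_ft_force())
z0=env.get_ft_force()[2]
env.move_straight([593.6,-37.5,310],v=100)
env.pause(.2)
print("lift",env.get_grip_width(),env.get_grasp_force(),env.get_ft_force(),env.get_moment(),env.get_t())
c=cap("wrist");pickle.dump(c,open("wg.pkl","wb"))
p=env.get_tcp_pos();print(p)
cv2.imwrite("pics/w4.png",np.hstack([c["pixels"][180:380,120:520],rect(c,p[0],p[1],60,p[2]-8)[100:300]]))
E
```

```text
False [593.99176794 -37.55540485 174.37426129] [-0.04038906 -0.06469963  0.02820447]
grip 12.075491334859677 80.13178825378418 [-0.23117659  0.35849262  4.04483598]
lift 11.135311483654336 79.35011029243469 [-0.08609694 -0.42829627 -3.0464076 ] [ 0.04201345  0.00072001 -0.04928343] 7.7667
[593.45383463 -37.47799797 309.5269445 ]
```

View pics/w4.png

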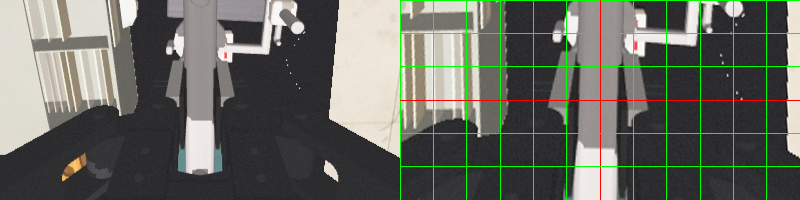

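```bash
python3 - <<'E'
from h import *
import pickle
c=pickle.load(open("wg.pkl","rb"));p=np.array([593.45,-37.48,309.53]);a=-.028
W=cloud(c)
print([np.round(proj(c,p+[s*52*-np.sin(a),s*52*np.cos(a),-8]),1) for s in (-1,1)])
for v in range(130,365,10):
    u=320; print(v,W[v,u].round(1),c["pixels"][v,u].mean().round())
im=cv2.cvtColor(c["pixels"],cv2.COLOR_BGR2GRAY)
print(im[345:362,320]); 
P=np.array([W[v,u] for v in range(150,345) for u in range(316,325)]);P=P[(P[:,2]>285)&(P[:,2]<310)]
f=np.polyfit(P[:,1],P[:,2],1);r=P[:,2]-np.polyval(f,P[:,1]);f=np.polyfit(P[abs(r)<2,1],P[abs(r)<2,2],1)
print("slope",f,np.polyval(f,-37.5),P[:,1].min(),P[:,1].max(),r.std())
E
```

```text
[array([321.1, 369.4]), array([321.1, 150.6])]
130 [594.1   3.2  10.9] 86.0
140 [594.1   4.  149.3] 155.0
150 [594.4  13.1 288.5] 116.0
160 [594.3  10.5 299.2] 149.0
170 [594.3   8.  307.9] 162.0
180 [594.2   4.4 308.6] 152.0
190 [594.   -1.8 299.7] 148.0
200 [593.9  -5.8 300.3] 150.0
210 [593.7 -10.2 300.3] 147.0
220 [593.6 -14.6 300.1] 147.0
230 [593.5 -18.8 300.8] 149.0
240 [593.4 -23.7 299.8] 148.0
250 [593.2 -28.2 300.1] 147.0
260 [593.1 -33.  300. ] 147.0
270 [593.  -37.5 300.5] 146.0
280 [592.8 -42.9 299.8] 148.0
290 [592.7 -47.5 300.4] 149.0
300 [592.5 -52.3 300.8] 185.0
310 [592.4 -58.1 299.8] 234.0
320 [592.2 -62.3 301.3] 234.0
330 [592.1 -67.5 301.5] 233.0
340 [591.9 -73.9 300.3] 233.0
350 [591.8 -78.4 301.6] 113.0
360 [593.2 -28.  364.1] 39.0
[233 234 234 221 133 113 116 118 117 106  56  41  46  47  42  39  45]
slope [4.21434752e-03 3.00567314e+02] 300.40927629535037 -76.39604352367294 13.354028473236735 2.581333896246916
```

```bash
cat >> h.py <<'E'
def tgt(hx,hy,a,off=-0.8):  # TCP xy so that the shaft axis is at hx,hy
    return np.array([hx,hy])-off*R(a)[:2,0]
E
python3 - <<'E'
from h import *
a=.26;h0=np.array([521.5,240.5])
t=tgt(*h0,a)
env.movep([*t,300],R(a))
env.move_straight([*t,222],v=120);env.pause(.15)
print(env.get_tcp_pos(),env.get_ft_force(),env.get_t())
offs=[(0,0)]+[(r*np.cos(k),r*np.sin(k)) for r,n in ((1.2,6),(2.4,10)) for k in np.arange(n)*2*np.pi/n]
for o in offs:
    t=tgt(*(h0+o),a)
    env.move_straight([*t,219],v=60)
    hit=env.move_straight([*t,205],v=35,stop_force=6)
    p=env.get_tcp_pos();print(np.round(o,1),hit,p.round(1),env.get_ft_force().round(1),env.get_t())
    if not hit or p[2]<210: break
    if env.get_t()>22: break
E
```

```text
[522.11156324 241.45668215 223.16583932] [-1.09514122  0.96931983 -2.77463925] 9.875
[0 0] False [521.3 241.2 204.7] [ 0.6  0.3 -2.3] 10.675
```

The shaft entered first time. Next I'll lower it and feel for the keyway.

```bash
python3 - <<'E'
from h import *
a0=.26;h0=np.array([521.5,240.5])
for da in [0,.06,-.06,.12,-.12,.18,-.18,.24,-.24]:
    a=a0+da;t=tgt(*h0,a)
    env.move_straight([*t,203.8],R(a),v=40)
    hit=env.move_straight([*t,184],v=30,stop_force=6)
    p=env.get_tcp_pos();print(round(a,2),hit,p.round(2),env.get_ft_force().round(1),env.get_moment().round(2),env.get_t())
    if p[2]<198 or env.get_t()>22: break
E
```

```text
0.26 False [521.32 241.28 183.98] [ 0.3  0.4 -2.3] [-0.02 -0.12  0.11] 11.7333
```

```bash
python3 - <<'E'
from h import *
t=tgt(521.5,240.5,.26)
for z,s in ((176,12),(168,22)):
    hit=env.move_straight([*t,z],v=20,stop_force=s)
    print(hit,env.get_tcp_pos().round(2),env.get_ft_force().round(1),env.get_t())
env.pause(.5)
print(env.get_tcp_pos().round(2),env.get_ft_force().round(1),env.get_moment().round(2),env.get_grip_width(),env.get_grasp_force())
c=cap("scene");cv2.imwrite("pics/s2.png",cv2.resize(c["pixels"][130:230,240:360],(720,600),interpolation=cv2.INTER_CUBIC))
E
```

```text
False [521.67 241.45 176.74] [ 0.1 -0.8  3.8] 12.2833
True [521.83 241.53 172.91] [-1.3 -0.4  5.4] 12.6167
[521.82 241.51 172.9 ] [-1.5 -0.5  6.5] [-0.16  0.28  0.  ] 11.516119365616094 80.5629551410675
```

View pics/s2.png

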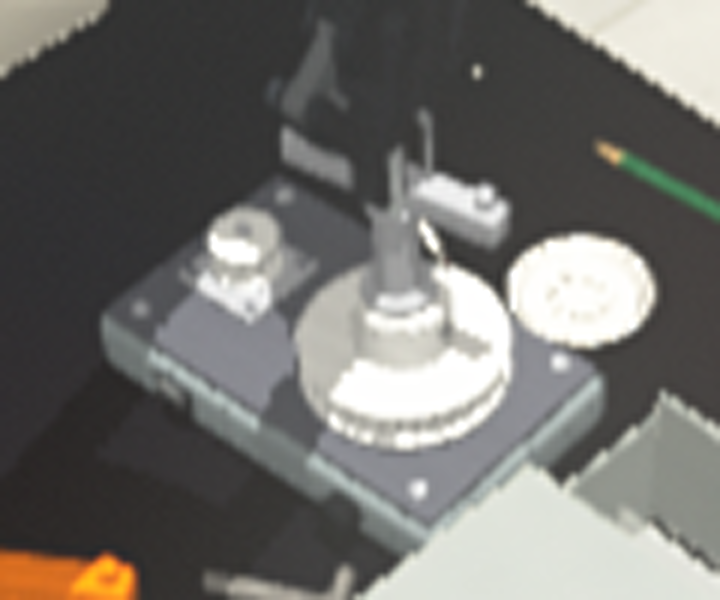

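Held force (6.5 N) only just balances the spring less the weight, so I'll press a little further to be sure the collar bears on the hub.

```bash
python3 - <<'E'
from h import *
env.command_gripper(0,110)
p=env.get_tcp_pos();z=p[2]
for i in range(8):
    z-=0.5
    env.move_straight([p[0],p[1],z],v=10);env.pause(.25)
    f=np.mean([env.get_ft_force() for _ in range(3)],0);print(round(z,2),env.get_tcp_pos().round(2),f.round(1),env.get_t())
    if f[2]>20: break
print(env.get_grip_width(),env.get_grasp_force(),np.abs(env.get_dq()).max(),env.get_moment().round(2))
E
```

```text
172.63 [522.89 241.78 173.28] [-0.9 -0.   6.9] 13.8833
172.13 [522.91 241.75 172.86] [ 0.2 -1.   6.6] 14.3833
171.63 [523.1  241.71 172.82] [-0.3 -2.6  8.5] 14.8833
171.13 [523.19 241.68 172.79] [-2.1 -2.5 12. ] 15.3833
170.63 [523.22 241.68 172.77] [-2.2 -4.7 14.8] 15.8833
170.13 [523.48 240.72 172.3 ] [-2.  -8.1 15.8] 16.3833
169.63 [523.45 241.28 172.3 ] [-2.9 -3.8 18. ] 16.8833
169.13 [523.59 241.31 172.24] [-2.8 -3.4 18.7] 17.3833
10.847506828409715 125.60444126604125 0.24661361447999694 [-1.19  0.53 -0.12]
```

```bash
python3 - <<'E'
from h import *
t=tgt(521.5,240.5,.26)
env.move_straight([522.2,t[1],170.4],R(.26),v=10)
for i in range(5):
    env.pause(.3);print(env.get_tcp_pos().round(2),env.get_ft_force().round(1),env.get_moment().round(2),np.abs(env.get_dq()).max().round(3),env.get_tcp_rot()[2].round(3))
c=cap("wrist");p=env.get_tcp_pos();W=cloud(c)
P=W[150:345,312:328].reshape(-1,3);P=P[abs(P[:,2]-(p[2]-9))<3.5]
A=np.c_[P[:,:2]-P[:,:2].mean(0),np.ones(len(P))];print("arm top plane",np.linalg.lstsq(A,P[:,2],rcond=None)[0],env.get_t())
E
```

```text
[523.18 241.04 172.34] [-1.2 -3.5 12.8] [-0.74  0.24  0.42] 0.341 [-0.001  0.003 -1.   ]
[523.17 241.04 172.36] [-1.7 -1.9 13.5] [ 0.57  0.88 -0.1 ] 0.141 [-0.001  0.003 -1.   ]
[523.14 241.05 172.36] [-1.4 -2.4 13.3] [0.22 0.72 0.29] 0.371 [-0.001  0.003 -1.   ]
[523.11 241.03 172.34] [-1.7 -2.6 13.8] [0.39 0.84 0.24] 0.362 [-0.001  0.003 -1.   ]
[523.14 241.05 172.36] [-1.9 -3.9 13.2] [-1.19  0.05  0.29] 0.141 [-0.001  0.003 -1.   ]
arm top plane [ 7.68005327e-03 -5.55290260e-02  1.64149964e+02] 19.2167
```

```bash
python3 - <<'E'
from h import *
c=cap("wrist");W=cloud(c)
B=np.nanmedian(W[190:340,314:326],1);b=B[:,2]
print(np.c_[B[::8]].round(1))
k=abs(b-164)<4
for _ in range(4):
    f=np.polyfit(B[k,1],b[k],1);k=abs(b-np.polyval(f,B[:,1]))<1
print(f,np.polyval(f,240.5),k.sum())
cv2.imwrite("pics/w5.png",c["pixels"][100:400,120:520])
E
```

```text
[[513.1 275.3 162.5]
 [514.  272.3 162.9]
 [514.8 269.2 162.9]
 [515.8 265.5 163.2]
 [516.6 262.4 163.2]
 [517.5 258.8 163.2]
 [518.3 255.5 163.8]
 [519.3 252.2 164.1]
 [520.2 248.6 164.1]
 [521.2 244.9 164.3]
 [522.2 241.3 164.3]
 [523.1 237.8 164.8]
 [524.  234.2 164.5]
 [525.  230.6 165.3]
 [526.  226.7 165.4]
 [527.  223.  165.6]
 [528.  219.  165.9]
 [529.  215.3 166.2]
 [530.1 211.2 166.5]]
[-6.08529380e-02  1.79212611e+02] 164.57747941572345 150
```

View pics/w5.png

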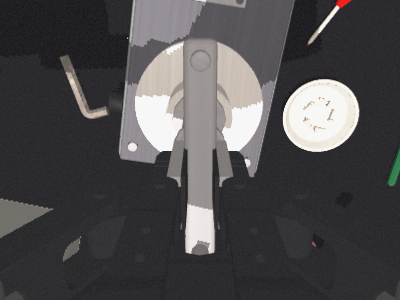

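```bash
cat > m.py <<'E'
from h import *
def meas(c):
    """arm slope along its y, arm-top centre and implied shaft point at collar underside"""
    W=cloud(c);G=W[130:345,308:334]
    B=np.nanmedian(W[190:340,314:326],1);f=np.polyfit(B[:,1],B[:,2],1)
    for _ in range(4):
        k=abs(B[:,2]-np.polyval(f,B[:,1]))<1.2;f=np.polyfit(B[k,1],B[k,2],1)
    g=np.polyfit(B[k,1],B[k,0],1)
    H=G[...,2]-np.polyval(f,G[...,1]);v,u=np.where((H>6.5)&(H<10))
    pin=np.median(G[v,u],0);e=np.array([g[0],1,f[0]]);e/=np.linalg.norm(e)
    ctr=pin-44*e;ctr[2]=np.polyval(f,ctr[1]);up=np.array([0,-f[0],1])
    return f[0],len(v),pin.round(1),ctr.round(1),(ctr-72*up).round(1)
E
python3 - <<'E'
from m import *
import pickle
print(meas(pickle.load(open("wg.pkl","rb"))),"tcp 593.45 -37.48 309.53")
print(meas(cap("wrist")),env.get_tcp_pos().round(2),env.get_t())
E
```

```text
(np.float64(-0.00036867662231085976), 322, array([594.1,   5.5, 308.2]), array([592.9, -38.5, 300.4]), array([592.9, -38.6, 228.4])) tcp 593.45 -37.48 309.53
(np.float64(-0.05857004364217334), 332, array([510.2, 288.3, 169.6]), array([521.4, 245.8, 164.3]), array([521.4, 241.6,  92.3])) [523.18 241.03 172.34] 19.3167
```

The spindle has tilted about 0.058 rad in the pads. I'll ease off the spring, let go so that it stands freely in the bore, and measure it again.

```bash
python3 - <<'E'
from m import *
p=env.get_tcp_pos()
env.move_straight([522.2,241.3,179.5],v=25)
env.pause(.2);print(env.get_tcp_pos().round(2),env.get_ft_force().round(1));print(meas(cap("wrist")))
env.command_gripper(30,20);env.pause(.4)
print(env.get_tcp_pos().round(2),env.get_ft_force().round(1));print(meas(cap("wrist")),env.get_t())
E
```

```text
[522.07 241.11 178.9 ] [ 2.  -0.6 -3.6]
(np.float64(-0.0592853852575346), 336, array([508.9, 287.8, 176. ]), array([520.1, 245.4, 170.6]), array([520.1, 241.1,  98.6]))
[522.21 241.31 179.54] [-0.3 -0.7 -0.1]
(np.float64(-0.00643951890603876), 314, array([511.9, 282.9, 177.7]), array([523.2, 240.4, 170.2]), array([523.2, 239.9,  98.2])) 20.8583
```

```bash
python3 - <<'E'
from m import *
env.move_straight([523.5,240.4,178.4],R(.26),v=25);env.pause(.2)
print(env.get_tcp_pos().round(2))
env.command_gripper(0,70);env.pause(.2)
print("grip",env.get_tcp_pos().round(2),env.get_ft_force().round(1),env.get_grip_width());print(meas(cap("wrist")))
for z in (175,172,170.8):
    env.move_straight([523.5,240.4,z],v=20);env.pause(.25)
    print(z,env.get_tcp_pos().round(2),np.mean([env.get_ft_force() for _ in range(5)],0).round(1));print(meas(cap("wrist")),env.get_t())
E
```

```text
[523.5  240.41 178.35]
grip [523.42 240.42 178.6 ] [-1.1  0.4  1.9] 11.951780076643903
(np.float64(-0.00613145121671806), 323, array([511.6, 283. , 177.8]), array([522.9, 240.4, 170.1]), array([522.9, 240. ,  98.1]))
175 [523.52 240.4  175.08] [-0.8 -0.   5.2]
(np.float64(-0.004638867365410668), 324, array([511.7, 283. , 174.2]), array([523. , 240.4, 166.6]), array([523. , 240.1,  94.6])) 22.4667
172 [523.64 240.45 172.34] [-1.2  0.   6.5]
(np.float64(-0.006294499000353449), 323, array([511.8, 283.1, 171.4]), array([523.1, 240.6, 163.9]), array([523.1, 240.1,  91.9])) 23.0667
170.8 [523.71 240.45 172.25] [-3.  -0.6 12.5]
(np.float64(-0.004805936009520713), 314, array([511.9, 283. , 171.5]), array([523.2, 240.5, 163.8]), array([523.2, 240.1,  91.8])) 23.6167
```

The spindle is upright (about 0.005 rad), its arm top reads 163.8 mm (164 mm with the collar home), and the collar is bearing on the hub. Handing in.

```bash
python3 -c "
from cell import env
print(env.close_job())"
```

```text
the job is handed in; nothing more can be done
None
```

The job is handed in at about 24 s of the 45 s: key in the keyway, collar down on the hub against the spring by my measurements, and the spindle still gripped and pressed home upright; the judge's verdict was not shown.

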